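# Mark a batch of pipe stubs in the guarded marking jig

## Robot

A 6-joint arm with a two-finger parallel gripper is mounted at the origin on the work surface. World frame = base frame: x ahead of the robot, y to its left, z up, the work surface at z = 0. Lengths are in m, angles in rad, forces in N, time in s.
With the tool pointing down it reaches from about 0.325 to 0.85 m from the base axis. Payload 15.5 kg.
Tool frame: the origin (TCP) lies midway between the tips of the shut fingers; the grasp point (between the pads) lies 19 mm behind it (env.grip_point_offset is the distance from the TCP to the grasp point, in m); z points along the fingers, y is the line along which they close (so a half turn about z gives the same grasp; the last joint's range is limited). The gripper opens to 91 mm and grips with 3 to 60 N. Pads are 32 mm wide; open, the fingers measure 118 mm over their backs; the gripper's body (76 mm by 178 mm) begins 60 mm behind the grasp point.
Start: joints at [-1.417, 0.494, 1.345, -0, 1.302, -0.096], TCP at [0.154, -0.606, 0.214] pointing down, gripper open.
Joint ranges: [-2.91, 2.91], [-0.82, 2.16], [0.22, 2.67], [-1.22, 4.37], [0.12, 2.79], [-3.08, 3.08]. Speed limits (rad/s): [1.89, 1.89, 2.57, 3.01, 3.01, 3.01].

## Interface

Orientations are given as a unit quaternion [x, y, z, w].
In Python, from cell import env, jaws, inverse_kinematics, status, get_image, camera_params, ticket gives the robot as it stands. Calls block until the motion is done:
- env.movep(position, orientation): joint-space move of the TCP to a pose.
- env.movel(position, orientation=None, velocity=0.15): straight line of the TCP; orientation=None keeps the orientation; velocity is the mean speed in m/s.
- env.set_joints(angles): joint-space move.
- jaws.command_gripper(opening, newtons=None): opening from 0.0 (shut) to 1.0 (fully open); newtons is the grip in N (None keeps the last); returns when the fingers have stopped.
- env.pause(seconds).
- inverse_kinematics(position, orientation): joint angles nearest the present ones, or None.
- status.get_state(): the state.
- get_image(name): name is "side" or "top" or "wrist"; returns the picture (384x512x3 uint8, red, green, blue); there is no depth.
- camera_params(name): a dict with "K" (3x3 intrinsics, pixels), "extrinsics" (4x4, takes a point from camera to world coordinates). Camera axes: x right, y up, looking along -z (the intrinsics and any distortion apply to the point x, -y, -z); pixel columns grow to the right and rows downward; lengths in m; the calibration is good to about 2 mm. A picture is of the moment at which its call begins: read the wrist's pose just before it. camera_params takes no time and is no camera call; for the wrist camera it gives the pose at the moment of the call.
A pose or a line that the arm cannot do raises env.MotionError and nothing moves.
- ticket.job_done(): hands the job in; it is judged then, once.
The state is a dict: "time": time; "joint_positions": joint angles; "qvel": joint speeds; "joint_torque": joint torques, N m; "eef_pos": TCP position; "ee_rot": TCP orientation; "ft_force": force on the tool from outside, world axes, zero at the start; "wrist_torque": the same for the moment, N m; "finger_gap": opening from 0.0 (shut) to 1.0 (fully open); "grip_force": force on a finger pad.
Only numpy, scipy, OpenCV 4.12 (cv2) and the standard library are available. Lean on these libraries where they do the work, as an engineer would, in place of code of your own. Each camera call takes 0.05 s, during which the arm holds its last target. There are 200 camera calls.

## Task

Mark the batch of pipe stubs from the black mat: slide the jig's guard fully open, lay every stub level in its own pair of V-notches, roughly centred end to end, and slide the guard fully shut over them. Then press the yellow treadle right down to its stop, let it rise, and slide the guard fully open again, leaving the stubs lying in their notches. Never press the treadle unless the guard is shut, and leave the other things on the bench where they are.

Things in the scene. Friction and masses are not known exactly. Their poses are not given: they have to be found in the camera images.
- jig: Green marking jig fixed to the bench. Origin at bench level under the centre of its cradle bay; x = the way the guard opens, y across the cradles. Bay: x +-90, y +-122 mm, floor 8 mm high; side walls 68 mm high to y +-130 (edge strips to +-134, 80 high), front wall 30 mm high, housing 58 mm high at x 100 to 265. Two steel saddle plates 12 mm thick at x -42 and +42 carry four V-notches each.
- cradle0 (a point): Cradle 0 of four: the point where the centre of a seated stub lies, midway between the front and rear V-notch, at jig (0, -84, 45) mm, the stub along the jig's x. Notches: 90 degrees, 14 mm deep, 28 mm wide, flat tops between them 45 mm above the bench. Between the plates fingers have room down to the bay floor. Any stub may go in any cradle.
- cradle1 (a point): Cradle 1 of four: the point where the centre of a seated stub lies, midway between the front and rear V-notch, at jig (0, -28, 45) mm, the stub along the jig's x. Notches: 90 degrees, 14 mm deep, 28 mm wide, flat tops between them 45 mm above the bench. Between the plates fingers have room down to the bay floor. Any stub may go in any cradle.
- cradle2 (a point): Cradle 2 of four: the point where the centre of a seated stub lies, midway between the front and rear V-notch, at jig (0, 28, 45) mm, the stub along the jig's x. Notches: 90 degrees, 14 mm deep, 28 mm wide, flat tops between them 45 mm above the bench. Between the plates fingers have room down to the bay floor. Any stub may go in any cradle.
- cradle3 (a point): Cradle 3 of four: the point where the centre of a seated stub lies, midway between the front and rear V-notch, at jig (0, 84, 45) mm, the stub along the jig's x. Notches: 90 degrees, 14 mm deep, 28 mm wide, flat tops between them 45 mm above the bench. Between the plates fingers have room down to the bay floor. Any stub may go in any cradle.
- guard (a joint): Flat clear sliding guard with a yellow rim, 180 x 256 x 5 mm, top face 74 mm above the bench, sliding on the jig's side walls. 0 = fully shut over the bay, 0.17 m = fully open (against its stop), positive along the jig's x. It starts shut or partly shut. About 2 N of friction; it stays where it is left.
- guard_handle (a point): Centre of the top face of the guard's red upright handle fin: 14 mm thick along the jig's x, 70 mm long along the jig's y, standing 36 mm above the guard, top 110 mm above the bench. It stands at the guard's robot-side edge (83 mm on the -x side of the guard's centre) and moves with it. Pinch it from above across its thickness or push it.
- treadle (a joint): Yellow spring treadle, hinged at its far (+x) end 28 mm above the bench. 0 = up (sloping up towards the robot), 0.26 rad = down at its stop. Pressing at the pad takes about 3 N to start and 9 N at the stop; it springs back up when released.
- treadle_base: Steel base of the treadle, 150 x 90 mm, 10 mm thick with hinge cheeks 39 mm high, fixed to the bench; origin at bench level under the hinge line; x runs from the pad towards the hinge, so the 70 mm wide treadle plate reaches to 120 mm on the -x side.
- treadle_pad (a point): Top of the black rubber pad of the treadle, on its centre line 95 mm from the hinge; 58 mm above the bench when up, about 24 mm lower at the stop. Moves with the treadle.
- mat: Thin black rubber mat 240 x 320 x 3 mm, fixed to the bench, where the stubs lie at the start. Origin under its centre.
- stub0: Pipe stub: steel tube 20 mm in diameter and 140 mm long with a square brass body 24 x 24 mm, 36 mm long, at its middle. Origin at its centre, on the tube's axis; x along the tube. Lying on the mat its centre is 15 mm above the bench. 0.1 to 0.2 kg. Grip it across the brass body. Three or four stubs are present; absent ones read None from the start.
- stub1: Pipe stub: steel tube 20 mm in diameter and 140 mm long with a square brass body 24 x 24 mm, 36 mm long, at its middle. Origin at its centre, on the tube's axis; x along the tube. Lying on the mat its centre is 15 mm above the bench. 0.1 to 0.2 kg. Grip it across the brass body. Three or four stubs are present; absent ones read None from the start.
- stub2: Pipe stub: steel tube 20 mm in diameter and 140 mm long with a square brass body 24 x 24 mm, 36 mm long, at its middle. Origin at its centre, on the tube's axis; x along the tube. Lying on the mat its centre is 15 mm above the bench. 0.1 to 0.2 kg. Grip it across the brass body. Three or four stubs are present; absent ones read None from the start.
- stub3: Pipe stub: steel tube 20 mm in diameter and 140 mm long with a square brass body 24 x 24 mm, 36 mm long, at its middle. Origin at its centre, on the tube's axis; x along the tube. Lying on the mat its centre is 15 mm above the bench. 0.1 to 0.2 kg. Grip it across the brass body. Three or four stubs are present; absent ones read None from the start.
- oil: Yellow oil bottle, 60 mm in diameter, 170 mm tall; not part of the job. Origin under its base.
- carton: Small cardboard carton 130 x 90 x 70 mm; not part of the job. Origin under its base.
- wrench: Steel wrench lying on the bench; not part of the job.
- driver: Screwdriver lying on the bench; not part of the job.
- tape: Silver roll of foil tape, 96 mm in diameter, 45 mm tall; not part of the job. Origin under its base.
- bushing: Loose brass bushing, 36 mm in diameter, 22 mm tall; not part of the job. Origin under its base.
There are look-alikes about, which are no part of the job. Leave any blue look-alike of the stub3 alone. Leave any turquoise look-alike of the stub2 alone.

How it is judged:
By the outcome, as a careful person would: the job done as asked, in the order asked, and still so for the second after the job is handed in, with the robot touching nothing.
Of stub0, stub1, stub2, stub3 only 3 to 4 are there at a start; the rules pass over those that are not, and their reading is None.
At some moment in a run one of stub0, stub1, stub2, stub3 may be knocked a few centimetres aside while the robot is not near it.
Once in a run the grip may slacken for a moment while it holds something.
It also fails if it takes over 210 s, if anything falls off the work surface, if the arm or the gripper's body presses on something with over 40 N, if the wrist force passes 120 N, or if a joint passes its speed limit or range.

## Working session

There is one attempt and no reset: what is moved stays moved. The work goes in short steps, each a Python script; the robot and the scene stay as the last script left them, time stands still between calls to the robot, and variables do not carry over. Pictures are saved under pics/ and viewed, at most 14 in all, crops included, and the job is handed in when it is done.

```bash
ls; mkdir -p pics; python3 - <<'E'
from cell import *
import cv2,numpy as np
for n in("top","side"):
    im=get_image(n);cv2.imwrite(f"pics/{n}0.png",im[:,:,::-1]);p=camera_params(n);print(n,p)
a=[cv2.imread(f"pics/{n}0.png") for n in("top","side")]
cv2.imwrite("pics/top_big.png",cv2.resize(a[0],(800,600),interpolation=cv2.INTER_CUBIC))
cv2.imwrite("pics/side_big.png",cv2.resize(a[1],(800,600),interpolation=cv2.INTER_CUBIC))
print(status.get_state(), env.grip_point_offset)
E
```

```text
pics
top {'K': array([[363.9613677 ,   0.        , 250.58894834],
       [  0.        , 363.9613677 , 190.20058188],
       [  0.        ,   0.        ,   1.        ]]), 'extrinsics': array([[ 0.00243379,  0.98162153, -0.19082257,  0.29091324],
       [-0.9999421 ,  0.00438911,  0.00982482,  0.09652934],
       [ 0.0104818 ,  0.19078761,  0.98157538,  1.27904143],
       [ 0.        ,  0.        ,  0.        ,  1.        ]])}
side {'K': array([[437.45993139,   0.        , 250.91400629],
       [  0.        , 437.45993139, 193.01566487],
       [  0.        ,   0.        ,   1.        ]]), 'extrinsics': array([[ 0.99937021,  0.0145643 , -0.0323584 ,  0.46392093],
       [-0.03397583,  0.65584094, -0.75413414, -0.95400586],
       [ 0.01023853,  0.7547586 ,  0.65592274,  0.9753553 ],
       [ 0.        ,  0.        ,  0.        ,  1.        ]])}
{'time': 0.1, 'joint_positions': array([-1.41751048e+00,  4.94120227e-01,  1.34606757e+00, -2.00726413e-05,
        1.30249431e+00, -9.54671461e-02]), 'qvel': array([ 0.00101424, -0.00236446, -0.00335309, -0.0009394 , -0.0008047 ,
        0.00044523]), 'joint_torque': array([ 2.11589293e-03, -8.80241203e+01, -3.82545018e+01,  7.11253099e-02,
        4.82482393e-02, -3.69849192e-05]), 'eef_pos': array([ 0.15383626, -0.60541996,  0.21339894]), 'ee_rot': array([ 9.92274732e-01,  1.24058696e-01, -2.54172025e-05, -5.44217672e-04]), 'ft_force': array([ 0.36324552,  0.04684156, -0.16318068]), 'wrist_torque': array([0.00993395, 0.02164023, 0.03083518]), 'grip_force': 0.0, 'finger_gap': 0.9967639243370277} 0.0188
```

View pics/top_big.png

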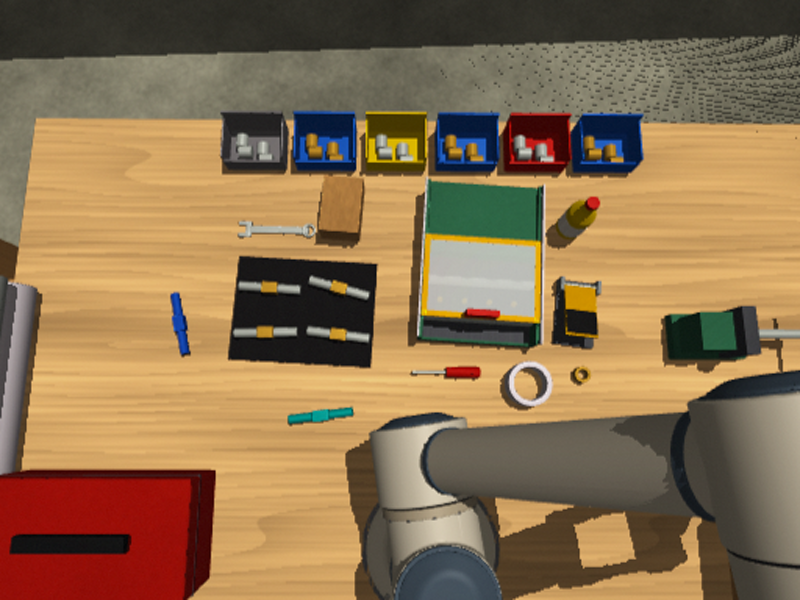

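View pics/side_big.png

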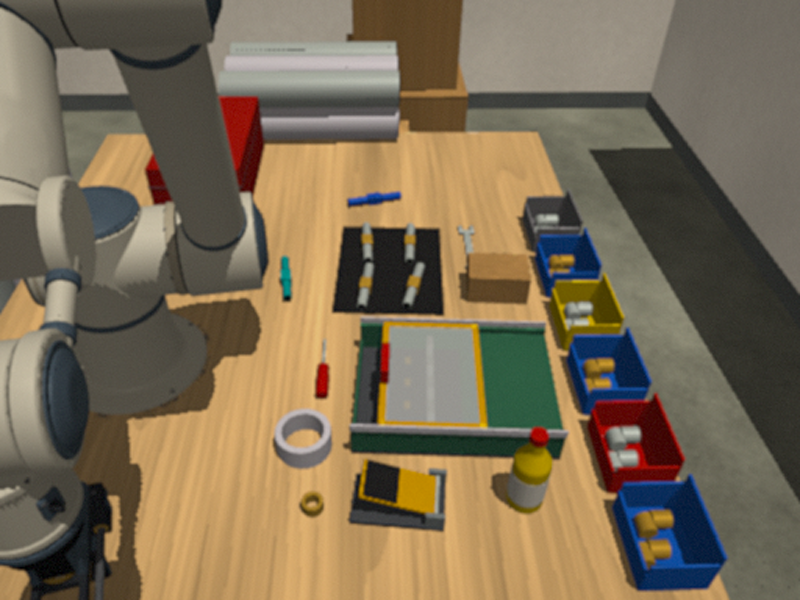

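Top view (800x600 scale): four stubs on the mat with brass bodies near (268,287), (339,288), (264,332) and (337,335). The guard is partly open, its handle at (483,313). The treadle pad is at (582,322), and the blue and turquoise look-alikes are off the mat. The side view agrees.

```bash
cat > h.py <<'E'
from cell import *
import cv2, numpy as np
from scipy.spatial.transform import Rotation as R
def ray(p,uv,z):
    """pixel(s) -> world xy(z) on the plane at height z"""
    uv=np.atleast_2d(np.asarray(uv,float)); d=np.c_[uv,np.ones(len(uv))]@np.linalg.inv(p["K"]).T
    d=(d*[1,-1,-1])@p["extrinsics"][:3,:3].T; o=p["extrinsics"][:3,3]
    return (o+d*((z-o[2])/d[:,2])[:,None])[:,:2]
def quat(yaw):   # tool down, tool y (closing line) at world angle yaw; tool x at yaw+90
    c,s=np.cos(yaw),np.sin(yaw); y=np.array([c,s,0]); z=np.array([0,0,-1.])
    return R.from_matrix(np.c_[np.cross(y,z),y,z]).as_quat()
def near(yaw):   # half-turn choice with the last joint nearest 0
    return yaw
def snap(n,name=None,big=True):
    p=camera_params(n); im=get_image(n)
    if name: cv2.imwrite(f"pics/{name}.png",cv2.resize(im,(800,600),interpolation=cv2.INTER_CUBIC)[:,:,::-1] if big else im[:,:,::-1])
    return p,im
def blobs(m,amin):
    n,l,s,c=cv2.connectedComponentsWithStats(m.astype(np.uint8))
    return [(s[i,4],c[i],l==i) for i in range(1,n) if s[i,4]>=amin]
def hsv(im): return cv2.split(cv2.cvtColor(im,cv2.COLOR_RGB2HSV))
E
python3 - <<'E'
from h import *
p,im=camera_params("top"),cv2.imread("pics/top0.png")[:,:,::-1].copy()
H,S,V=hsv(im)
rect=np.zeros(H.shape,bool); rect[160:240,140:245]=1
b=[x for x in blobs(rect&(S>110)&(V>110)&(H>10)&(H<30),15)]
for a,c,m in b:
    if not 150<c[0]<240 or not 175<c[1]<225: continue
    print("brass",a,c,ray(p,c,.027))
y=(S>150)&(V>150)&(H>18)&(H<32)
for a,c,m in blobs(y,30): print("yellow",a,c,ray(p,c,.074))
g=(y);g[:,:255]=0;g[:,355:]=0;g[:140]=0;g[225:]=0
a,c,m=max(blobs(g,30),key=lambda t:t[0])
q=cv2.boxPoints(cv2.minAreaRect(np.argwhere(m)[:,::-1].astype(np.float32)))
w=ray(p,q,.074);print("guard corners",w,w.mean(0))
e=w-np.roll(w,1,0);print(np.hypot(*e.T),np.degrees(np.arctan2(e[:,1],e[:,0])))
for a,c,m in blobs((S>150)&(V>100)&((H<6)|(H>174)),20): print("red",a,c,ray(p,c,.11))
E
```

```text
brass 2436 [187.39244663 200.37889984] [[0.4972569  0.30379616]]
brass 70 [216.31428571 183.24285714] [[0.5586849 0.2045094]]
brass 71 [171.71830986 183.        ] [[0.55882458 0.36090783]]
brass 76 [169.06578947 212.03947368] [[0.45616747 0.36557052]]
brass 74 [215.86486486 213.2027027 ] [[0.45273482 0.20390251]]
yellow 48 [250.1875  71.8125] [[0.95942311 0.08697027]]
yellow 47 [272.46808511  89.38297872] [[0.89191532 0.00730397]]
yellow 59 [200.37288136  92.44067797] [[0.87825345 0.26377157]]
yellow 63 [289.93650794  93.01587302] [[ 0.87845804 -0.05483783]]
yellow 237 [251.94092827  95.75949367] [[0.86696591 0.08049668]]
yellow 52 [213.61538462  96.65384615] [[0.8625514  0.21641855]]
yellow 742 [307.94609164 175.7574124 ] [[ 0.57615176 -0.11072316]]
yellow 57 [171.75438596 183.47368421] [[0.54713239 0.35079037]]
yellow 59 [216.38983051 183.38983051] [[0.54812609 0.20019037]]
yellow 299 [371.14381271 190.60869565] [[ 0.5255959  -0.32354681]]
yellow 62 [169.06451613 212.0483871 ] [[0.44993418 0.35547395]]
yellow 63 [215.80952381 213.49206349] [[0.44569043 0.20003589]]
yellow 48 [372.58333333 239.125     ] [[ 0.36257258 -0.31837087]]
guard corners [[ 0.48794701  0.02398221]
 [ 0.6703445   0.01069483]
 [ 0.65356978 -0.25261374]
 [ 0.47172532 -0.23201263]] [ 0.57089665 -0.11248733]
[0.25650829 0.18288083 0.26384237 0.18300769] [ 86.37417219  -4.16655206 -93.64524113 173.53653409]
red 47 [343.46808511  72.82978723] [[ 0.93827241 -0.23936472]]
red 27 [363.85185185  88.85185185] [[ 0.87837685 -0.30753551]]
red 104 [336.64423077  99.15384615] [[ 0.83937276 -0.21118388]]
red 115 [346.1826087   92.20869565] [[ 0.86537915 -0.24540906]]
red 51 [379.39215686 129.35294118] [[ 0.73060663 -0.35202504]]
red 82 [308.82926829 199.7804878 ] [[ 0.48720301 -0.10518998]]
red 132 [296.29545455 237.65909091] [[ 0.36433801 -0.0616135 ]]
red 8379 [ 61.39312567 343.78720611] [[0.04487676 0.65296105]]
```

```bash
python3 - <<'E'
from h import *
yaw=-0.08
env.movep([.46,-.12,.36],quat(yaw))
print(status.get_state()["joint_positions"])
p,im=snap("wrist","w1"); print(p["extrinsics"].round(3),p["K"][0])
env.movep([.46,.28,.36],quat(yaw+np.pi/2) if 0 else quat(np.pi/2))
print(status.get_state()["joint_positions"])
p,im=snap("wrist","w2"); print(p["extrinsics"].round(3)); print(status.get_state()["time"])
np.save("w2p.npy",p["extrinsics"])
E
```

```text
[-3.82078515e-01  1.56034966e-01  1.45625509e+00 -1.33687353e-04
  1.52967842e+00 -3.00798740e-01]
[[ 0.997  0.078  0.024  0.467]
 [-0.082  0.954  0.29  -0.041]
 [-0.    -0.291  0.957  0.53 ]
 [ 0.     0.     0.     1.   ]] [299.2804492    0.         254.65714007]
[ 4.34256374e-01  2.57079911e-01  1.32212731e+00 -2.70459673e-04
  1.56241260e+00 -1.13421717e+00]
[[ 0.003 -0.957 -0.289  0.378]
 [ 1.     0.002  0.002  0.277]
 [-0.002 -0.289  0.957  0.531]
 [ 0.     0.     0.     1.   ]]
3.8083
```

View pics/w1.png

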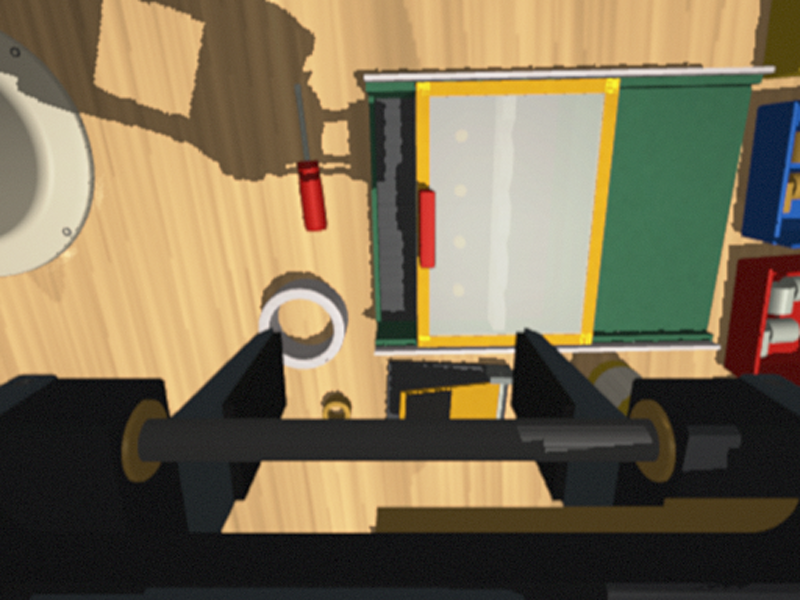

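View pics/w2.png

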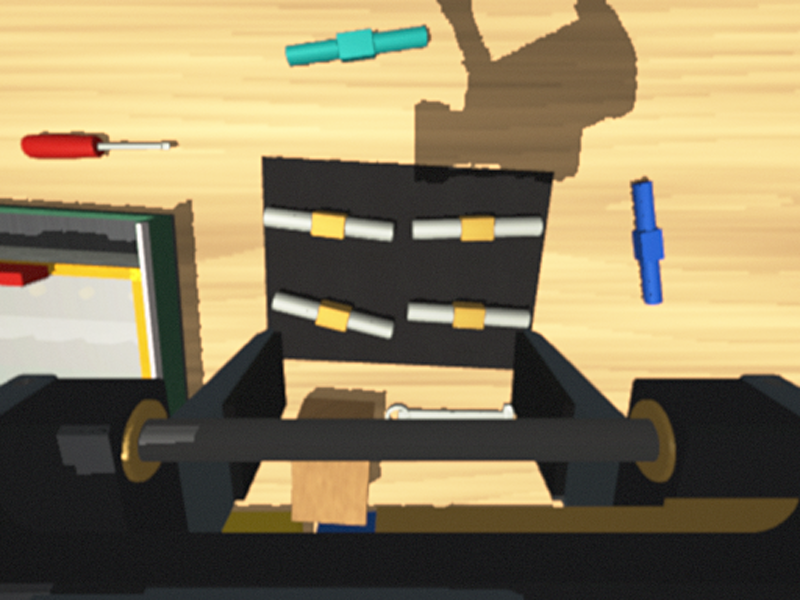

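w1 shows the guard rim corners at about (417,83), (619,80), (593,345) and (418,346), with the handle at (427,228). In w2 the four stubs lie on the mat at (328,225), (478,228), (333,316) and (468,316). Next I refine the jig pose and the stubs from these views.

```bash
cat >> h.py <<'E'
MATVIEW=([.46,.28,.36],np.pi/2)
def find_stubs(p,im):
    """stubs on the mat: list of centre xy, tube angle"""
    H,S,V=hsv(im); out=[]
    brass=(S>90)&(V>120)&(H>15)&(H<32)
    dark=cv2.morphologyEx((V<70).astype(np.uint8),cv2.MORPH_CLOSE,np.ones((25,25)))
    for a,c,m in blobs(brass,80):
        if c[1]>245 or a>700: continue
        w=ray(p,c,.027)[0]
        if np.hypot(*(w-[.507,.283]))>.21: continue
        steel=(S<60)&(V>110)
        near_=[k for aa,cc,k in blobs(cv2.dilate((steel|m).astype(np.uint8),np.ones((2,2)))>0,100) if (k&m).sum()>20]
        if not near_: continue
        pts=ray(p,np.argwhere(near_[0])[:,::-1],.022); 
        cov=np.cov((pts-pts.mean(0)).T); l,v=np.linalg.eigh(cov); d=v[:,1]
        out.append((w,np.arctan2(d[1],d[0])%np.pi,pts.mean(0),2*np.sqrt(3*l)))
    return out
E
python3 - <<'E'
from h import *
yaw=-0.08
p=camera_params("wrist");p["extrinsics"]=np.load("w2p.npy")
im=cv2.resize(cv2.imread("pics/w2.png"),(512,384),interpolation=cv2.INTER_AREA)[:,:,::-1].copy()
for s in find_stubs(p,im): print("stub",s[0].round(4),np.degrees(s[1]).round(1),s[2].round(4),s[3].round(3))
env.movep([.46,-.12,.36],quat(yaw))
p,im=snap("wrist"); cv2.imwrite("pics/w3.png",im[:,:,::-1])
H,S,V=hsv(im)
y=(S>150)&(V>150)&(H>18)&(H<32); y[222:]=0
a,c,m=max(blobs(y,200),key=lambda t:t[0])
hull=cv2.convexHull(np.argwhere(m)[:,::-1].astype(np.int32))
q=cv2.approxPolyDP(hull,8,True)[:,0];w=ray(p,q,.074);print(q,w.round(4))
e=w-np.roll(w,1,0);print(np.hypot(*e.T),np.degrees(np.arctan2(e[:,1],e[:,0])),w.mean(0))
r=(S>150)&(V>100)&((H<6)|(H>174))
for a,c,m in blobs(r,80):
    if 250<c[0]<300: print("handle",a,ray(p,c,.11),ray(p,c,.1))
u=np.array([[365,77],[773,70],[375,353],[716,349]])/1.5625
print("strips",ray(p,u,.08))
E
```

```text
stub [0.451  0.2007] 82.7 [0.452  0.2008] [0.024 0.137]
stub [0.4549 0.3614] 91.2 [0.4561 0.3622] [0.023 0.138]
stub [0.5566 0.2005] 74.3 [0.5576 0.2005] [0.025 0.139]
stub [0.5565 0.3566] 85.8 [0.5577 0.3576] [0.024 0.138]
[[267  54]
 [396  52]
 [376 221]
 [354 221]
 [267 116]] [[ 0.4884  0.0183]
 [ 0.6685  0.0067]
 [ 0.6505 -0.2482]
 [ 0.6144 -0.2453]
 [ 0.4827 -0.0661]]
[0.08459234 0.18054662 0.2555165  0.03625212 0.22242928] [ 86.17534532  -3.69445882 -94.03740952 175.48756769 126.30090653] [ 0.58090999 -0.10689608]
handle 474 [[ 0.48640794 -0.10632039]] [[ 0.48688298 -0.10791392]]
strips [[ 0.44259041  0.02717454]
 [ 0.80042366  0.00458881]
 [ 0.42684541 -0.23667422]
 [ 0.78193707 -0.26015305]]
```

```bash
cat >> h.py <<'E'
YAW=-.066; U=np.array([np.cos(YAW),np.sin(YAW)]); W=np.array([-U[1],U[0]])
def slide(dirn,dist,lim,step=.01,vel=.06):
    """slide the TCP along dirn*U until the resisting force exceeds lim or dist is done"""
    f0=status.get_state()["ft_force"][:2]@U; x0=status.get_state()["eef_pos"]; k=0
    while k*step<dist:
        k+=1; t=x0.copy(); t[:2]+=dirn*U*min(k*step,dist); env.movel(t,velocity=vel)
        f=-dirn*(status.get_state()["ft_force"][:2]@U-f0)
        if f>lim: break
    s=status.get_state(); print("slid",round((s["eef_pos"]-x0)[:2]@U,4),"F",round(f,1),"gap",round(s["finger_gap"],3)); return s["eef_pos"]
E
python3 - <<'E'
from h import *
q=quat(YAW); h=[.4866,-.1085]
jaws.command_gripper(.55,15)
env.movep([*h,.16],q); env.movel([*h,.086],velocity=.1)
jaws.command_gripper(0,15); s=status.get_state();print(s["finger_gap"],s["grip_force"],s["ft_force"],s["eef_pos"])
slide(1,.10,12,.02,.1)
slide(1,.07,9,.005,.05)
s=status.get_state(); print(s["ft_force"],s["eef_pos"],s["time"])
jaws.command_gripper(.5)
e=status.get_state()["eef_pos"]; env.movel([e[0],e[1],.16],velocity=.15)
O=e[:2]-.087*U; print("O",O)
env.movel([.50,-.13,.36],velocity=.25)
p,im=snap("wrist","w4"); np.save("w4p.npy",p["extrinsics"]);print(p["extrinsics"][:3,3])
E
```

```text
0.14943542025476836 15.000256597995758 [-0.07103136 -0.4206148   2.04989412] [ 0.48670319 -0.10854604  0.08606826]
slid 0.1005 F -2.0 gap 0.151
slid 0.028 F 12.6 gap 0.153
[-10.37103464   4.01196457  11.21751227] [ 0.61499289 -0.11662447  0.08593655] 11.7333
O [ 0.53017429 -0.11115061]
[ 0.50544686 -0.0497712   0.52921278]
```

View pics/w4.png

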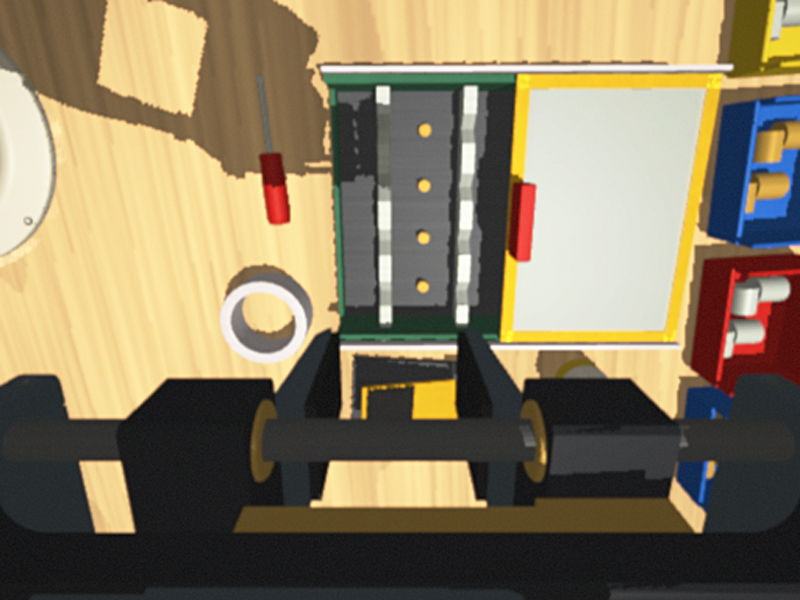

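w4: the guard is fully open. The saddle plates are at columns ~384 and 468, and four brass dots lie between them at (425,130), (424,185), (424,238) and (423,286). I use these to check the jig origin.

```bash
python3 - <<'E'
from h import *
p=camera_params("wrist");p["extrinsics"]=np.load("w4p.npy")
O=np.array([.5302,-.1112]); s=1.5625
im=cv2.resize(cv2.imread("pics/w4.png"),(512,384),interpolation=cv2.INTER_AREA)[:,:,::-1].copy()
H,S,V=hsv(im)
jig=lambda w:np.c_[(w-O)@U,(w-O)@W]
d=np.array([[425,130],[424,185],[424,238],[423,286]])/s
for z in(.008,.045):print("dots",z,jig(ray(p,d,z)).round(4).tolist())
y=(S>150)&(V>150)&(H>18)&(H<32); y[222:]=0; y[:,:315]=0
a,c,m=max(blobs(y,200),key=lambda t:t[0])
w=ray(p,cv2.approxPolyDP(cv2.convexHull(np.argwhere(m)[:,::-1].astype(np.int32)),8,True)[:,0],.074); print("rim",jig(w).round(4).tolist())
m=(S<40)&(V>190); m[:55]=0;m[208:]=0;m[:,:235]=0;m[:,312:]=0
for a,c,k in blobs(m,40):
    print("flat",a,jig(ray(p,c,.045)).round(4))
print("strips",jig(ray(p,np.array([[320,69],[733,68],[340,347],[678,346]])/s,.08)).round(4).tolist())
# treadle from the top picture
pt=camera_params("top"); t=cv2.imread("pics/top0.png")[:,:,::-1].copy();H,S,V=hsv(t)
k=(V<60);k[:190]=0;k[218:]=0;k[:,:358]=0;k[:,386:]=0
for a,c,b in blobs(k,30): print("pad",a,c,ray(pt,c,.058))
k=(S>150)&(V>120)&(H>18)&(H<32);k[:175]=0;k[205:]=0;k[:,:355]=0;k[:,390:]=0
for a,c,b in blobs(k,60):
    q=cv2.boxPoints(cv2.minAreaRect(np.argwhere(b)[:,::-1].astype(np.float32)));print("tread",ray(pt,c,.045),ray(pt,q,.045).round(4).tolist())
E
```

```text
dots 0.008 [[-0.0012, 0.0833], [-0.0014, 0.0269], [-0.0005, -0.0311], [-0.0008, -0.0871]]
dots 0.045 [[-0.0032, 0.0817], [-0.0033, 0.0292], [-0.0025, -0.0247], [-0.0028, -0.0767]]
rim [[0.2582, 0.1276], [0.2587, -0.1279], [0.0772, -0.1279], [0.0765, 0.1265]]
flat 89 [[-0.0446  0.114 ]]
flat 209 [[0.0391 0.1037]]
flat 217 [[0.0394 0.0508]]
flat 188 [[-0.0441 -0.0043]]
flat 194 [[ 0.0397 -0.004 ]]
flat 155 [[-0.044  -0.0604]]
flat 174 [[ 0.0396 -0.0599]]
flat 78 [[-0.0445 -0.1074]]
flat 86 [[ 0.0398 -0.1076]]
strips [[-0.0978, 0.1305], [0.2632, 0.131], [-0.0899, -0.1326], [0.2606, -0.1314]]
pad 415 [367.99036145 205.9373494 ] [[ 0.4755527  -0.31512261]]
tread [[ 0.53085526 -0.33382559]] [[0.5094, -0.2908], [0.5621, -0.3002], [0.5527, -0.3756], [0.5002, -0.3657]]
```

```bash
cat >> h.py <<'E'
O=np.array([.5286,-.1126]); QP=quat(YAW+np.pi/2); CY=[-.084,-.028,.028,.084]
def jw(x,y): return O+x*U+y*W
def gap(): return round(float(status.get_state()["finger_gap"]),3)
def look():
    env.movep(MATVIEW[0],quat(MATVIEW[1])); p,im=snap("wrist")
    cv2.imwrite("pics/mat_last.png",im[:,:,::-1]); return find_stubs(p,im)
def pick(s):
    w=(s[0]+s[2])/2; a=s[1]-np.pi/2; q=quat(a)
    jaws.command_gripper(.55,30); env.movep([*w,.09],q); env.movel([*w,.006],velocity=.12)
    jaws.command_gripper(0,30); g0=gap(); env.movel([*w,.19],velocity=.2)
    env.pause(.1); print("picked",w.round(4),np.degrees(a).round(1),"gap",g0,gap()); return .22<gap()<.32
def place(i):
    c=jw(0,CY[i]); env.movep([*c,.19],QP); print("before place gap",gap())
    if not .22<gap()<.32: return False
    env.movel([*c,.050],velocity=.15); f0=status.get_state()["ft_force"][2]; z=.050
    while z>.0361:
        z-=.002; env.movel([*c,z],velocity=.03); f=status.get_state()["ft_force"][2]-f0
        if f>8: break
    print("placed",i,"z",round(z,3),"F",round(f,1)); jaws.command_gripper(.44); env.movel([*c,.15],velocity=.15); return True
E
python3 - <<'E'
from h import *
L=look()
for s in L: print(s[0].round(4),np.degrees(s[1]).round(1),s[2].round(4))
s=min(L,key=lambda s:s[2][1])
if pick(s): place(0)
env.movep([.50,-.13,.36],quat(YAW)); p,im=snap("wrist","w5"); print(status.get_state()["time"])
E
```

```text
[0.4509 0.2003] 82.7 [0.452  0.2007]
[0.4751 0.3856] 91.7 [0.4762 0.3861]
[0.5567 0.2007] 74.3 [0.5576 0.2006]
[0.5565 0.3567] 85.8 [0.5576 0.3573]
picked [0.5571 0.2006] -15.7 gap 0.259 0.259
before place gap 0.261
placed 0 z 0.038 F 17.5
27.8417
```

View pics/w5.png

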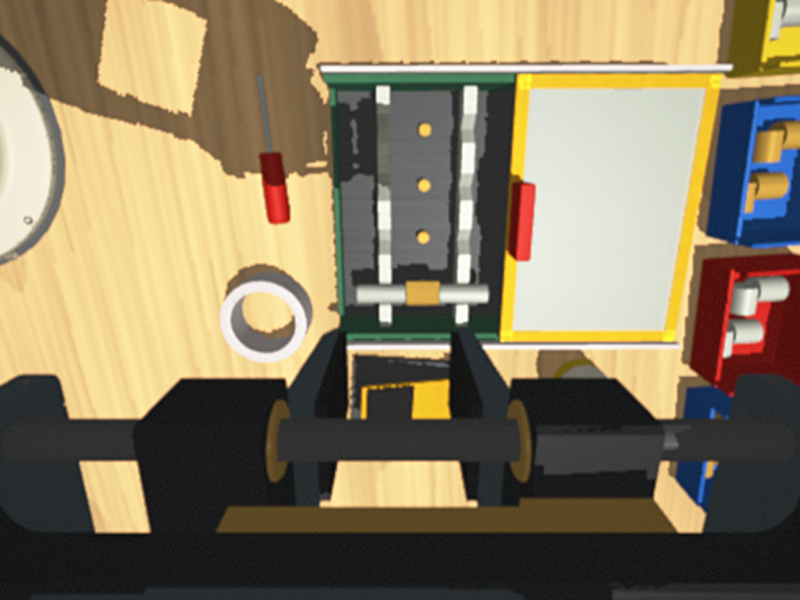

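w5: the stub sits well in cradle 0, with its body at (422,293). The second look at the mat also showed that one stub had been knocked about 3 cm. I carry on with the other three, looking again before each pick.

```bash
python3 - <<'E'
from h import *
for i in(1,2,3):
    L=look(); print([(s[2].round(3).tolist(),round(np.degrees(s[1]))) for s in L])
    s=min(L,key=lambda s:s[2][1])
    if not(pick(s) and place(i)): print("FAIL",i); break
env.movep([.50,-.13,.36],quat(YAW)); p,im=snap("wrist","w6"); np.save("w6p.npy",p["extrinsics"]); print(status.get_state()["time"])
E
```

```text
[([0.452, 0.201], 83), ([0.476, 0.386], 92), ([0.558, 0.357], 86)]
picked [0.4515 0.2006] -7.3 gap 0.262 0.26
before place gap 0.261
placed 1 z 0.038 F 16.4
[([0.476, 0.386], 92), ([0.558, 0.357], 86)]
picked [0.5571 0.357 ] -4.1 gap 0.261 0.265
before place gap 0.261
placed 2 z 0.038 F 17.5
[([0.476, 0.386], 92)]
picked [0.4755 0.3859] 1.8 gap 0.259 0.264
before place gap 0.26
placed 3 z 0.038 F 14.9
65.4167
```

View pics/w6.png

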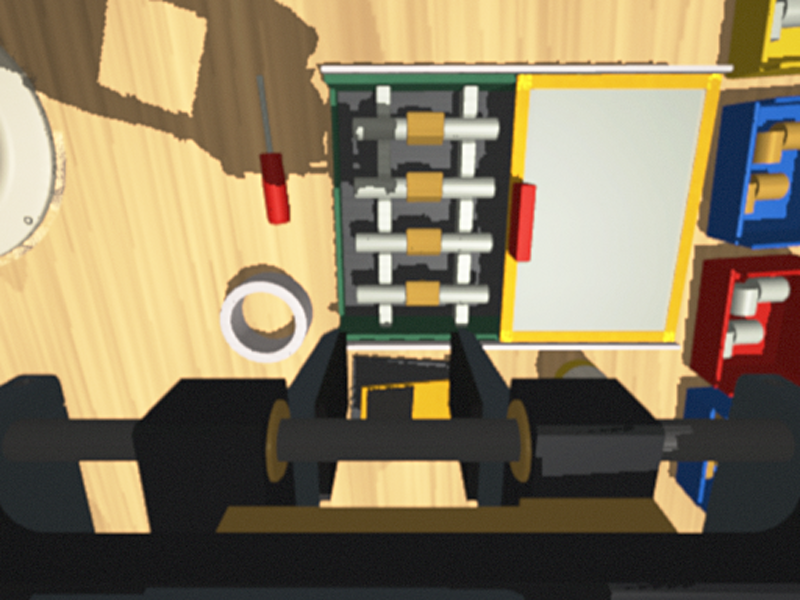

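w6: all four stubs are seated, level and centred, with bodies in column ~425 at rows 128, 187, 241 and 293. Next I shut the guard and look at the treadle.

```bash
python3 - <<'E'
from h import *
q=quat(YAW); h=jw(.087,0)
jaws.command_gripper(.55,15)
env.movep([*h,.16],q); env.movel([*h,.086],velocity=.1)
jaws.command_gripper(0,15); print(gap())
slide(-1,.155,12,.02,.1)
e=slide(-1,.03,9,.005,.05)
print("guard at",(e[:2]-O)@U+.083, status.get_state()["time"])
jaws.command_gripper(.5); env.movel([e[0],e[1],.2],velocity=.15)
jaws.command_gripper(0)
env.movep([.42,-.31,.36],quat(YAW-np.pi/2)); print(status.get_state()["joint_positions"][5])
p,im=snap("wrist","w7"); np.save("w7p.npy",p["extrinsics"]); print(p["extrinsics"][:3,3])
E
```

```text
0.152
slid -0.1554 F 2.0 gap 0.155
slid -0.0146 F 9.1 gap 0.149
guard at -0.0005053763832332109 71.7667
0.8849064108683519
[ 0.50193809 -0.31664664  0.52981435]
```

View pics/w7.png

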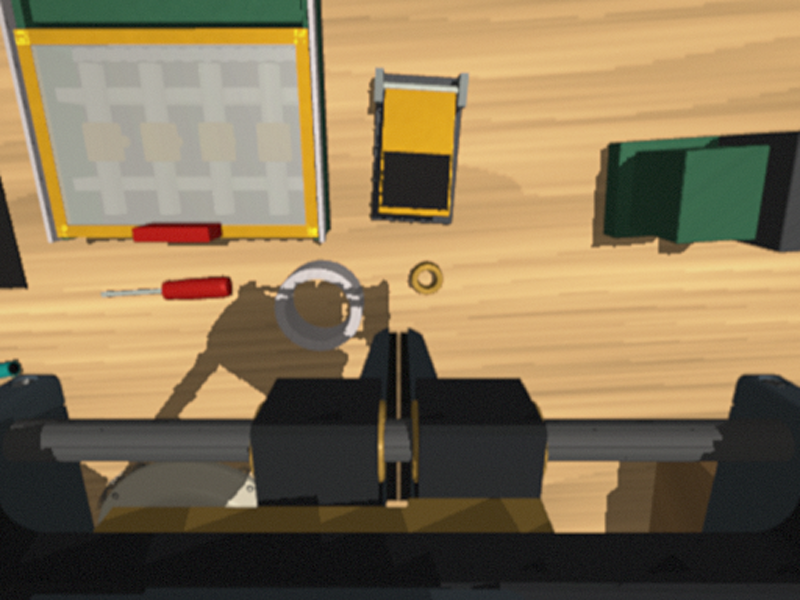

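w7: the guard is shut (total slide 0.170 m, then the stop) with the stubs showing through it. The treadle pad is centred near (416,181).

```bash
python3 - <<'E'
from h import *
p=camera_params("wrist");p["extrinsics"]=np.load("w7p.npy")
w=ray(p,np.array([416,181])/1.5625,.058)[0]; print("pad",w)
q=quat(YAW-np.pi/2)
env.movep([*w,.13],q); env.movel([*w,.066],velocity=.1); f0=status.get_state()["ft_force"][2]; z=.066; log=[]
while z>.024:
    z-=.002; env.movel([*w,z],velocity=.03); f=status.get_state()["ft_force"][2]-f0; log.append((round(z,3),round(float(f),1)))
    if f>22: break
env.pause(.3); s=status.get_state(); print(log,s["eef_pos"],s["ft_force"])
im=snap("side","s8")[1]
env.movel([*w,.15],velocity=.08)
h=jw(-.083,0); jaws.command_gripper(.55,15)
env.movep([*h,.17],quat(YAW)); env.movel([*h,.086],velocity=.1)
jaws.command_gripper(0,15); print(gap())
slide(1,.155,12,.02,.1)
e=slide(1,.03,9,.005,.05); print("guard at",(e[:2]-O)@U+.083)
jaws.command_gripper(.5); env.movel([e[0],e[1],.2],velocity=.15)
env.movep([.50,-.13,.36],quat(YAW)); snap("wrist","w9"); print(status.get_state()["time"])
E
python3 -c "
import cv2;a=cv2.imread('pics/s8.png')[380:600,250:650];cv2.imwrite('pics/s8c.png',cv2.resize(a,(800,440)))"
```

```text
pad [ 0.47503024 -0.3329961 ]
[(0.064, -0.7), (0.062, 0.2), (0.06, 0.9), (0.058, 1.2), (0.056, 1.7), (0.054, 2.3), (0.052, 4.0), (0.05, 2.8), (0.048, 4.6), (0.046, 5.0), (0.044, 4.8), (0.042, 5.7), (0.04, 5.5), (0.038, 5.0), (0.036, 6.5), (0.034, 6.2), (0.032, 17.3), (0.03, 39.6)] [ 0.47478076 -0.33301694  0.0318536 ] [-12.0860168    4.23535696  40.30713631]
0.154
slid 0.1556 F -3.7 gap 0.152
slid 0.0148 F 31.8 gap 0.174
guard at 0.17036631133193703
93.3833
```

View pics/w9.png

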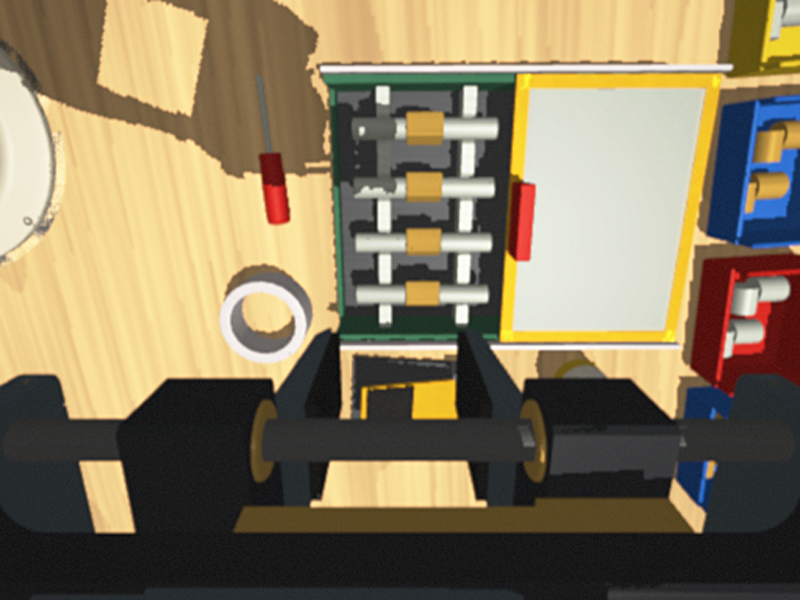

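View pics/s8c.png

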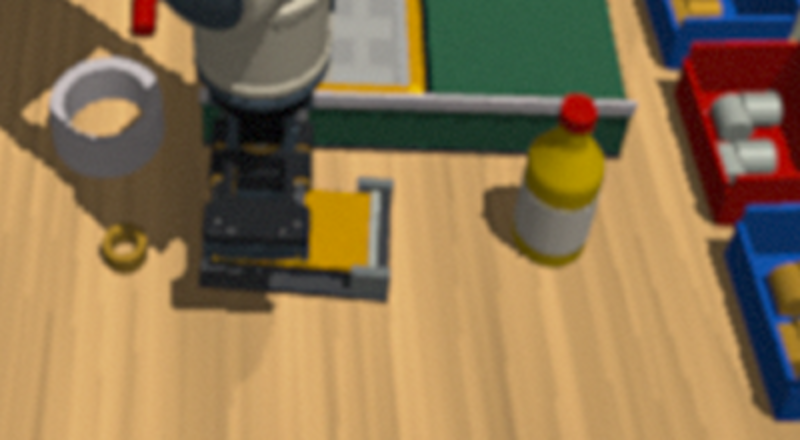

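w9: the guard is fully open and the four stubs are still in their notches. The treadle is up again; while pressed, the force rose sharply at its stop (s8c shows the plate flat).

```bash
python3 -c "
from cell import *
print(ticket.job_done())"
```

```text
the job is handed in; nothing more can be done
None
```

I handed the job in after about 93 s: all four stubs were marked and are lying in their notches, the treadle was pressed to its stop with the guard shut and has risen again, and the guard is fully open.

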